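Find the fullest screw tin by feel and hold it over the parts bin

TASK

The grey parts bin needs topping up from the fullest of the three look-alike closed steel tins, and only the weight tells which that is. Heft all three one at a time, setting each gently back down upright where it stood before you take the next, then hold the heaviest up, level, about a hand's breadth above the middle of the bin, and finish while still holding it there. The bin, the drill and the screwdriver stay where they are.

Things in the scene. Friction and masses are not known exactly. Their poses are not given: they have to be found in the camera images.
- tin_a: one of three look-alike closed rectangular tins, bare steel, slip-on lid firmly on, flat sides: 90 mm long (its x), 60 mm wide (its y; grip across it), 42 mm high. Origin: centre of its underside, z up; stands on the bench. Load centred inside. Each tin weighs 0.18 to 0.69 kg in all; the heaviest, any of the three from run to run, exceeds each other by 0.15 kg or more.
- tin_b: one of three look-alike closed rectangular tins, bare steel, slip-on lid firmly on, flat sides: 90 mm long (its x), 60 mm wide (its y; grip across it), 42 mm high. Origin: centre of its underside, z up; stands on the bench. Load centred inside. Each tin weighs 0.18 to 0.69 kg in all; the heaviest, any of the three from run to run, exceeds each other by 0.15 kg or more.
- tin_c: one of three look-alike closed rectangular tins, bare steel, slip-on lid firmly on, flat sides: 90 mm long (its x), 60 mm wide (its y; grip across it), 42 mm high. Origin: centre of its underside, z up; stands on the bench. Load centred inside. Each tin weighs 0.18 to 0.69 kg in all; the heaviest, any of the three from run to run, exceeds each other by 0.15 kg or more.
- bin: open-topped grey plastic parts bin, loose, 0.8 kg, with a few screws in it: 150 mm long (its x) x 105 mm wide (its y), walls 75 mm high, only 36 mm at the open front (its -x end). Origin at the centre of its underside, z up.
- bin_mouth (a point): point over the centre of the bin's floor at the height of its rim, 75 mm above the bench; axes as the bin's, z up
- workbench: the wooden bench top on which everything stands, its surface at z = 0, reaching from 0.17 m behind the robot base to 1.03 m ahead and 0.8 m to either side; fixed
- drill: orange cordless drill lying on its side beyond the tins, 66 mm high, 1.3 kg, loose. Origin on the bench under the middle of its motor housing; the chuck and bit reach 150 mm along its x, the housing 75 mm along -x, the handle and black battery reach 190 mm along its -y.
- screwdriver: wooden-handled screwdriver lying beyond the tins, 200 mm long along its x, about 30 mm high, loose. Origin under the middle of its length.
Things that resemble listed ones, but are neither listed nor needed, are in the scene too. What is shaped like the tin_a but brown, pink or turquoise is not meant.

How it is judged:
By the outcome, as a careful person would: the job done as asked, in the order asked, and still so for the second after the job is handed in, while the arm keeps its last pose, push and grip.
It also fails if it takes over 72 s, if anything falls off the work surface, if the arm or the gripper's body presses on something with over 40 N, if the wrist force passes 120 N, or if a joint passes its speed limit or range.

ROBOT

A 6-joint arm with a two-finger parallel gripper is mounted at the origin on the work surface. World frame = base frame: x ahead of the robot, y to its left, z up, the work surface at z = 0. Lengths are in m, angles in rad, forces in N, time in s.
With the tool pointing down it reaches from about 0.3 to 0.85 m from the base axis. Payload 4.2 kg.
Tool frame: the origin (TCP) lies at the very end of the fingers, on their centre line; the grasp point (between the pads) lies 19 mm behind it (arm.tcp_to_grasp is the distance from the TCP to the grasp point, in m); z points along the fingers, y is the line along which they close (so a half turn about z gives the same grasp; the last joint's range is limited). The gripper opens to 91 mm and grips with 3 to 60 N. Pads are 32 mm wide; open, the fingers measure 118 mm over their backs; the gripper's body (76 mm by 178 mm) begins 60 mm behind the grasp point.
Start: joints at [-1.281, 0.32, 1.565, -0, 1.257, -0.02], TCP at [0.175, -0.548, 0.214] pointing down, gripper open.
Joint ranges: [-3.11, 3.11], [-0.84, 2.01], [0.21, 2.61], [-1.34, 4.49], [0.05, 2.63], [-2.56, 2.56]. Speed limits (rad/s): [2.57, 2.57, 3.14, 3.14, 3.14, 3.14].

INTERFACE

Orientations are given as a rotation vector (axis times angle).
In Python, from plant import arm, optics, finish_job gives the robot as it stands. The module is installed in compiled form; this text tells all that it offers. Calls block until the motion is done:
- arm.reach(position, orientation): joint-space move of the TCP to a pose.
- arm.move_straight(position, vel=0.15, rot=None, force_limit=None): straight line of the TCP; rot=None keeps the orientation; vel is the mean speed in m/s. With force_limit (N) it stops when the force on the tool has changed by that much, and returns True; else False.
- arm.movej(angles): joint-space move.
- arm.gripper_to(opening): opening from 0.0 (shut) to 1.0 (fully open); the grip force is fixed at half the most; returns when the fingers have stopped.
- arm.wait(seconds).
- arm.inverse_kinematics(position, orientation): joint angles nearest the present ones, or None.
- arm.get_state(): the state.
- optics.snapshot(name): name is "scene" or "top" or "wrist"; returns the picture (384x512x3 uint8, blue, green, red); there is no depth.
- optics.camera_model(name): a dict with "camera_matrix" (3x3 intrinsics, pixels), "cam_to_world" (4x4, takes a point from camera to world coordinates). Camera axes: x right, y down, z forward; pixel columns grow to the right and rows downward; lengths in m; the calibration is good to about 2 mm. A picture is of the moment at which its call begins: read the wrist's pose just before it. camera_model takes no time and is no camera call; for the wrist camera it gives the pose at the moment of the call.
A pose or a line that the arm cannot do raises arm.Unreachable and nothing moves.
- finish_job(): hands the job in; it is judged then, once.
The state is a dict: "time_s": time; "q": joint angles; "dq": joint speeds; "joint_efforts": joint torques, N m; "eef_pos": TCP position; "eef_rot": TCP orientation; "force": force on the tool from outside, world axes, zero at the start; "wrist_torque": the same for the moment, N m; "gripper_width": opening from 0.0 (shut) to 1.0 (fully open); "finger_force": force on a finger pad.
Only numpy, scipy, OpenCV 4.12 (cv2) and the standard library are available. Lean on these libraries where they do the work, as an engineer would, in place of code of your own. Each camera call takes 0.05 s, during which the arm holds its last target. There are 200 camera calls.

## Working session

There is one attempt and no reset: what is moved stays moved. The work goes in short steps, each a Python script; the robot and the scene stay as the last script left them, time stands still between calls to the robot, and variables do not carry over. Pictures are saved under pics/ and viewed, at most 10 in all, crops included, and the job is handed in when it is done.

```bash
mkdir -p pics; python3 - <<'E'
from plant import arm, optics
import cv2,numpy as np
for n in ("scene","top"):
    im=optics.snapshot(n); cv2.imwrite(f"pics/{n}0.png",im)
    m=optics.camera_model(n); print(n,np.round(m["camera_matrix"],1).tolist(),np.round(m["cam_to_world"],3).tolist())
print(arm.get_state())
E
```

```text
scene [[366.6, 0.0, 251.7], [0.0, 366.6, 190.0], [0.0, 0.0, 1.0]] [[0.738, 0.445, -0.507, 0.976], [0.674, -0.503, 0.541, -0.457], [-0.014, -0.741, -0.671, 0.691], [0.0, 0.0, 0.0, 1.0]]
top [[376.8, 0.0, 252.2], [0.0, 376.8, 190.9], [0.0, 0.0, 1.0]] [[0.009, -0.993, 0.119, 0.399], [-1.0, -0.009, 0.0, 0.032], [0.001, -0.119, -0.993, 1.029], [0.0, 0.0, 0.0, 1.0]]
{'time_s': 0.1, 'q': array([-1.28095632e+00,  3.20239714e-01,  1.56556679e+00, -7.90264066e-06,
        1.25737646e+00, -2.00007687e-02]), 'dq': array([-0.00095881, -0.0008611 , -0.00221813,  0.00039169,  0.00077468,
       -0.00105565]), 'joint_efforts': array([ 6.70156187e-04, -4.13332844e+01, -2.32509452e+01,  7.29241641e-02,
        4.21917520e-02, -4.75888351e-05]), 'eef_pos': array([ 0.17519067, -0.54718865,  0.21319381]), 'eef_rot': array([-3.10241177e+00, -4.84513060e-01,  3.47538864e-04]), 'force': array([-0.56978667, -0.78297913, -0.76057337]), 'wrist_torque': array([-0.0100284 ,  0.00513704,  0.01521621]), 'finger_force': 0.0, 'gripper_width': 0.9964625025947047}
```

View pics/top0.png

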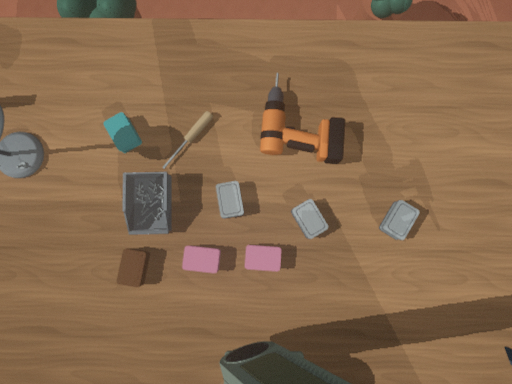

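View pics/scene0.png

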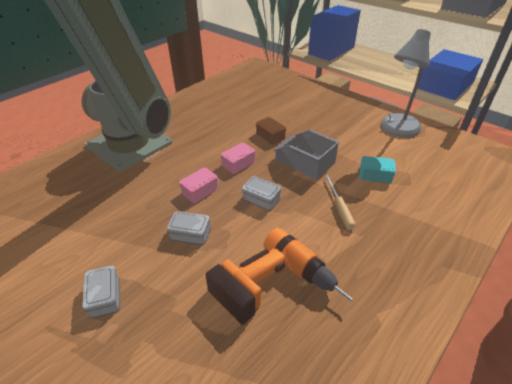

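The top view shows steel tins at about (230,199), (311,219) and (400,220), the bin at (147,203) and the drill and screwdriver above them. The pink, brown and turquoise blocks are decoys. The scene view shows the tins at (261,193), (189,227) and (101,291). Next I'll mask the tins and take a wrist look over each one from two heights or places.

```bash
cat > h.py <<'E'
from plant import arm, optics, finish_job
import cv2, numpy as np
from scipy.spatial.transform import Rotation as R
def ray(m,uv):
    K,T=m["camera_matrix"],m["cam_to_world"]
    d=T[:3,:3]@np.linalg.inv(K)@np.array([uv[0],uv[1],1.0]); return T[:3,3],d/np.linalg.norm(d)
def plane(m,uv,z):
    o,d=ray(m,uv); return o+d*(z-o[2])/d[2]
def tri(rs):
    A=sum(np.eye(3)-np.outer(d,d) for o,d in rs); b=sum((np.eye(3)-np.outer(d,d))@o for o,d in rs)
    return np.linalg.solve(A,b)
def mask(im):
    h=cv2.cvtColor(im,cv2.COLOR_BGR2HSV); 
    m=((h[...,1]<60)&(h[...,2]>110)).astype(np.uint8)*255
    return cv2.morphologyEx(m,cv2.MORPH_CLOSE,np.ones((3,3)))
def blobs(im,amin):
    cs,_=cv2.findContours(mask(im),cv2.RETR_EXTERNAL,cv2.CHAIN_APPROX_NONE)
    return [c for c in cs if cv2.contourArea(c)>amin]
def down(yaw): # tool x at angle yaw, tool z down
    return (R.from_euler('z',yaw)*R.from_euler('x',np.pi)).as_rotvec()
E
python3 - <<'E'
from h import *
o=[]
for n in ("top","scene"):
    im=cv2.imread(f"pics/{n}0.png"); m=optics.camera_model(n); print(n)
    for c in blobs(im,250):
        r=cv2.minAreaRect(c)
        p=[plane(m,q,.042)[:2] for q in cv2.boxPoints(r)]
        e=[p[1]-p[0],p[2]-p[1]]; e.sort(key=np.linalg.norm)
        print(np.round(r[0]),cv2.contourArea(c),"xy",np.round(plane(m,r[0],.03),3),"sides",[round(float(np.linalg.norm(x)),3) for x in e],"longaxis",round(float(np.arctan2(e[1][1],e[1][0])),2))
m=optics.camera_model("top")
# bin rim corners (eye) at z .075
for q in [(123,173),(170,172),(169,234),(128,234)]: print(q,np.round(plane(m,q,.075),3))
print(optics.camera_model("wrist"))
a=np.hstack([cv2.resize(cv2.imread("pics/top0.png")[150:300,100:250],(600,600)) ]);cv2.imwrite("pics/c1.png",a)
E
```

```text
top
[399. 220.] 956.5 xy [ 0.446 -0.357  0.03 ] sides [0.073, 0.1] longaxis -0.55
[309. 219.] 843.5 xy [ 0.446 -0.12   0.03 ] sides [0.067, 0.093] longaxis -2.61
[229. 199.] 777.0 xy [0.496 0.093 0.03 ] sides [0.064, 0.093] longaxis -2.96
[ 18. 165.] 636.0 xy [0.582 0.664 0.03 ] sides [0.064, 0.095] longaxis -1.53
[149. 185.] 628.5 xy [0.532 0.309 0.03 ] sides [0.15, 0.275] longaxis -0.15
[ 18. 142.] 459.0 xy [0.648 0.67  0.03 ] sides [0.052, 0.094] longaxis -1.56
scene
[100. 287.] 1251.0 xy [ 0.444 -0.357  0.03 ] sides [0.08, 0.103] longaxis -0.57
[190. 223.] 765.0 xy [ 0.444 -0.114  0.03 ] sides [0.08, 0.113] longaxis 0.35
[261. 188.] 537.5 xy [0.491 0.099 0.03 ] sides [0.085, 0.107] longaxis 0.43
[153. 143.] 278.5 xy [0.097 0.03  0.03 ] sides [0.072, 0.123] longaxis 1.63
[401. 122.] 448.5 xy [0.621 0.659 0.03 ] sides [0.11, 0.128] longaxis 0.72
[500.  88.] 622.5 xy [0.794 1.126 0.03 ] sides [0.091, 0.505] longaxis -1.31
[410.  40.] 5009.5 xy [0.323 1.372 0.03 ] sides [0.893, 0.995] longaxis -0.02
[300.  26.] 287.5 xy [-0.201  1.195  0.03 ] sides [0.122, 0.811] longaxis -0.95
[271.  22.] 664.0 xy [-0.356  1.145  0.03 ] sides [0.154, 0.808] longaxis -0.82
[227.  18.] 1525.0 xy [-0.584  1.034  0.03 ] sides [0.385, 0.628] longaxis -0.84
(123, 173) [0.556 0.364 0.075]
(170, 172) [0.56  0.244 0.075]
(169, 234) [0.402 0.241 0.075]
(128, 234) [0.401 0.344 0.075]
{'camera_matrix': array([[287.87373515,   0.        , 252.66154184],
       [  0.        , 287.87373515, 192.77480045],
       [  0.        ,   0.        ,   1.        ]]), 'cam_to_world': array([[ 0.30470965, -0.91006775, -0.28094256,  0.25454926],
       [-0.95244462, -0.29150192, -0.08874613, -0.52207124],
       [-0.00113031,  0.29462404, -0.95561258,  0.38408851],
       [ 0.        ,  0.        ,  0.        ,  1.        ]])}
```

View pics/c1.png

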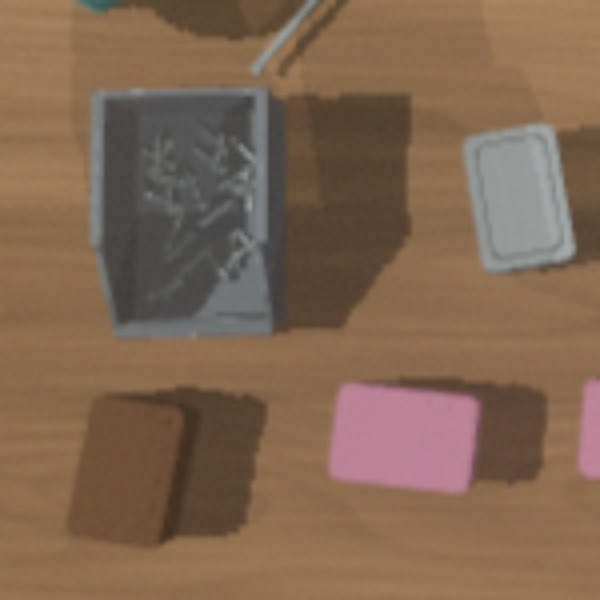

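The crop shows the bin with its low front towards the robot (-x), yaw about 0. Its rear rim corners are at top pixels (123,172.5) and (166.8,172.5), and its front low corners at (128.7,233.8) and (168,233.2). Going above the first tin now for a close look.

```bash
cat >> h.py <<'E'
def look(name,near,zt=.042):
    """outline of the tin near xy: mask blob -> (model, contour)"""
    m=optics.camera_model(name); im=optics.snapshot(name)
    cs=[c for c in blobs(im,800 if name=="wrist" else 250)]
    f=lambda c: np.linalg.norm(plane(m,cv2.minAreaRect(c)[0],zt)[:2]-near[:2])
    return m,min(cs,key=f),im
E
python3 - <<'E'
from h import *
m=optics.camera_model("top")
b=[plane(m,(123,172.5),.075),plane(m,(166.8,172.5),.075),plane(m,(128.7,233.8),.036),plane(m,(168,233.2),.036)]
print(np.round(b,3),np.mean(b,0))
p=np.array([.446,-.357]); yaw=-.55
c=[]
for dx in (-.03,.03):
    o=dx*np.array([np.cos(yaw),np.sin(yaw)])
    arm.reach([*(p+o),.17],down(yaw)) if dx<0 else arm.move_straight([*(p+o),.17],vel=.1)
    mm,k,im=look("wrist",p); cv2.imwrite(f"pics/w3_{dx}.png",im); c.append((mm,k))
    r=cv2.minAreaRect(k); q=[plane(mm,x,.042) for x in cv2.boxPoints(r)]
    print(r,np.round(q,3).tolist(),np.mean(q,0),optics.camera_model("wrist")["cam_to_world"][:3,3])
print(tri([ray(a,cv2.minAreaRect(k)[0]) for a,k in c]))
s=arm.get_state(); print(s["time_s"],s["q"],s["eef_pos"],s["force"])
cv2.imwrite("pics/w3.png",np.hstack([cv2.resize(cv2.imread(f"pics/w3_{d}.png"),(400,300)) for d in (-.03,.03)]))
E
```

```text
[[0.558 0.364 0.075]
 [0.559 0.252 0.075]
 [0.402 0.355 0.036]
 [0.404 0.252 0.036]] [0.48074791 0.30558905 0.0555    ]
((253.0, 154.5), (87.0, 60.0), 90.0) [[0.501, -0.357, 0.042], [0.47, -0.408, 0.042], [0.39, -0.363, 0.042], [0.424, -0.307, 0.042]] [ 0.44628234 -0.35891947  0.042     ] [ 0.49092584 -0.38630857  0.34100895]
((252.9473114013672, 205.21302795410156), (57.36469268798828, 83.40492248535156), 1.3639276027679443) [[0.426, -0.306, 0.042], [0.507, -0.361, 0.042], [0.474, -0.412, 0.042], [0.39, -0.361, 0.042]] [ 0.44915576 -0.36000218  0.042     ] [ 0.54196418 -0.41679357  0.34070349]
[ 0.44575122 -0.35828331  0.02517384]
2.2417 [-6.88231704e-01  3.89415041e-01  1.57245135e+00 -4.00351608e-05
  1.18067297e+00  1.43279170e+00] [ 0.47092662 -0.37240166  0.16988222] [0.4280536  0.00442105 1.39657547]
```

View pics/w3.png

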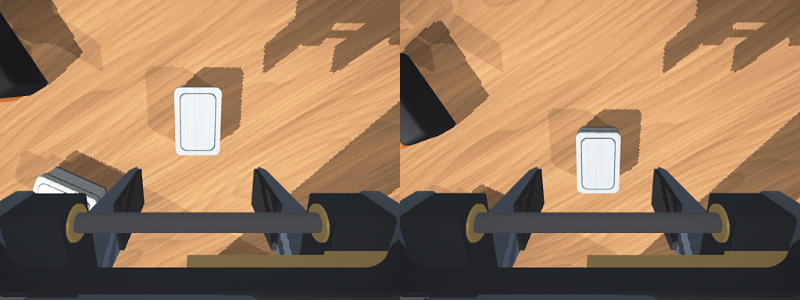

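The wrist views show the tin centred on column 253, square to the fingers, with some of the dark far side visible in the second frame. I'll mask the bright lid only to get the height.

```bash
cat >> h.py <<'E'
def lid(im,m,near):
    """lid rectangle in a wrist picture: bright, unsaturated"""
    h=cv2.cvtColor(im,cv2.COLOR_BGR2HSV)
    k=((h[...,1]<60)&(h[...,2]>170)).astype(np.uint8)*255
    k=cv2.morphologyEx(k,cv2.MORPH_CLOSE,np.ones((5,5)))
    cs,_=cv2.findContours(k,cv2.RETR_EXTERNAL,cv2.CHAIN_APPROX_NONE)
    rs=[cv2.minAreaRect(c) for c in cs if cv2.contourArea(c)>1500]
    return min(rs,key=lambda r:np.linalg.norm(plane(m,r[0],.042)[:2]-near[:2]))
def pose(r,m,z):
    p=np.array([plane(m,x,z)[:2] for x in cv2.boxPoints(r)])
    e=sorted([p[1]-p[0],p[2]-p[1]],key=np.linalg.norm)
    y=np.arctan2(e[1][1],e[1][0]); y=(y+np.pi/2)%np.pi-np.pi/2
    return p.mean(0),y,[float(np.linalg.norm(x)) for x in e]
E
python3 - <<'E'
from h import *
p=np.array([.446,-.357])
m2=optics.camera_model("wrist"); m1=dict(m2); T=m2["cam_to_world"].copy(); T[:3,3]=[.49092584,-.38630857,.34100895]; m1["cam_to_world"]=T
q=[]
for m,n in ((m1,"-0.03"),(m2,"0.03")):
    r=lid(cv2.imread(f"pics/w3_{n}.png"),m,p); q.append(r[0]); print(r,pose(r,m,.042))
print(tri([ray(m1,q[0]),ray(m2,q[1])]))
E
```

```text
((253.0, 155.0), (86.0, 60.0), 90.0) (array([ 0.44550155, -0.35861881]), np.float64(-0.5192243747387639), [0.060024478193781775, 0.09060388361386112])
((253.5, 208.0), (78.0, 57.0), 90.0) (array([ 0.44615475, -0.35886024]), np.float64(-0.5202499124567659), [0.060367278781851816, 0.09185585158014492])
[ 0.44678135 -0.35933113  0.03880545]
```

Lid height is about 39 mm, against 42 mm in the text, and the footprint is 60 x 90 mm, so both match. Now hefting this tin.

```bash
cat >> h.py <<'E'
def fz():
    v=[]
    for _ in range(10): arm.wait(.03); v.append(arm.get_state()["force"])
    return np.mean(v,0)
def grasp(p,yaw,z=.008):
    arm.reach([*p,.11],down(yaw)); arm.move_straight([*p,.065],vel=.15); f0=fz()
    arm.move_straight([*p,z],vel=.1); arm.gripper_to(0); return f0
def heft(p,yaw,z=.008):
    f0=grasp(p,yaw,z)
    s=arm.get_state(); print("width mm",round(s["gripper_width"]*91,1),"finger",s["finger_force"])
    arm.move_straight([*p,.065],vel=.1); arm.wait(.3); f1=fz()
    print("dF",np.round(f1-f0,2),"kg",round((f0-f1)[2]/9.81,3),"width",round(arm.get_state()["gripper_width"]*91,1))
def setdown(p,z=.008):
    arm.move_straight([*p,z+.006],vel=.08); arm.wait(.2)
    hit=arm.move_straight([*p,z-.002],vel=.012,force_limit=2)
    print("touch",hit,arm.get_state()["eef_pos"]); arm.gripper_to(1); arm.wait(.1)
    arm.move_straight([*p,.11],vel=.12)
E
python3 - <<'E'
from h import *
p=np.array([.4462,-.3589]); heft(p,-.53); setdown(p); arm.move_straight([.42,-.343,.17])
m=optics.camera_model("wrist"); im=optics.snapshot("wrist"); print(pose(lid(im,m,p),m,.042)); cv2.imwrite("pics/a3.png",im); print(arm.get_state()["time_s"])
E
```

```text
width mm 60.0 finger 29.7918888553977
dF [ 0.05  0.2  -6.25] kg 0.637 width 59.9
touch True [ 0.44619001 -0.35889416  0.00826388]
(array([ 0.44535221, -0.3599011 ]), np.float64(-0.49767802491949364), [0.059773846116553404, 0.09139225383149088])
9.95
```

View pics/a3.png

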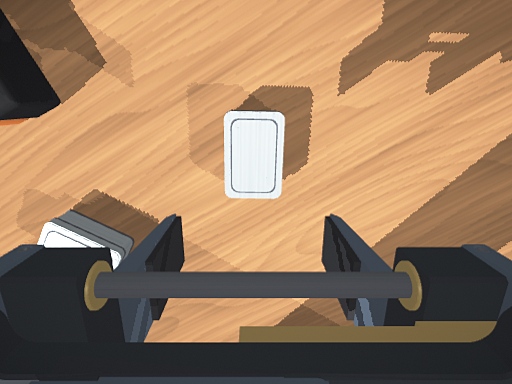

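The tin stands upright at (254,155), back within about 1 mm of where it was, and weighs about 0.64 kg. On to the middle tin.

```bash
cat >> h.py <<'E'
def wristpose(p,yaw,move=True):
    """two wrist places along the tool's x: height by triangulation, pose"""
    u=np.array([np.cos(yaw),np.sin(yaw)]); qs=[]
    arm.reach([*(p-.035*u),.17],down(yaw))
    for k in (0,1):
        if k: arm.move_straight([*(p+.02*u),.17],vel=.15)
        arm.wait(.15); m=optics.camera_model("wrist"); im=optics.snapshot("wrist")
        r=lid(im,m,p); qs.append((m,r)); print(np.round(r[0]),pose(r,m,.042))
    print("tri",tri([ray(m,r[0]) for m,r in qs])); m,r=qs[0]
    return pose(r,m,.042)[:2]
E
python3 - <<'E'
from h import *
arm.move_straight([.42,-.343,.19])
p,y=wristpose(np.array([.446,-.118]),.53); print(p,y)
if np.hypot(*(p-[.446,-.118]))<.01 and abs(y-.53)<.12:
    heft(p,y); setdown(p)
    u=np.array([np.cos(y),np.sin(y)]); arm.move_straight([*(p-.035*u),.17])
    m=optics.camera_model("wrist"); im=optics.snapshot("wrist"); print(pose(lid(im,m,p),m,.042)); cv2.imwrite("pics/a2.png",im)
print(arm.get_state()["time_s"])
E
```

```text
[252. 150.] (array([ 0.4466854 , -0.11838441]), np.float64(0.5575586278725861), [0.0596311748061184, 0.09169694636470772])
[254. 198.] (array([ 0.44855567, -0.11730856]), np.float64(0.5592965075973155), [0.059560349282909694, 0.09557182501571397])
tri [ 0.44679313 -0.11834386  0.02922036]
[ 0.4466854  -0.11838441] 0.5575586278725861
width mm 59.9 finger 29.85124010592699
dF [ 0.12 -0.28 -2.87] kg 0.292 width 59.9
touch True [ 0.44663572 -0.11839738  0.00821711]
(array([ 0.44663178, -0.11870893]), np.float64(0.5893462454160661), [0.06053489500278409, 0.09055297958987736])
19.6917
```

```bash
python3 - <<'E'
from h import *
p0=np.array([.495,.094])
p,y=wristpose(p0,.17); y-=.03; print(p,y)
if np.hypot(*(p-p0))<.01 and abs(y-.17)<.12:
    heft(p,y); setdown(p)
    u=np.array([np.cos(y),np.sin(y)]); arm.move_straight([*(p-.035*u),.17])
    m=optics.camera_model("wrist"); im=optics.snapshot("wrist"); print(pose(lid(im,m,p),m,.042))
print(arm.get_state()["time_s"])
im=optics.snapshot("top"); cv2.imwrite("pics/t1.png",im)
E
```

```text
[252. 149.] (array([0.49639105, 0.09410076]), np.float64(0.19846437908719983), [0.060530938159267335, 0.09146071467433795])
[252. 197.] (array([0.49793919, 0.0943758 ]), np.float64(0.19874338502500288), [0.059566404147963374, 0.09432414325504412])
tri [0.49707746 0.09424035 0.03291126]
[0.49639105 0.09410076] 0.16846437908719983
width mm 59.9 finger 29.883532114326954
dF [-0.45 -0.16 -2.49] kg 0.254 width 60.0
touch True [0.49636737 0.09411315 0.00823548]
(array([0.49608993, 0.09401099]), np.float64(0.1996150359822364), [0.060555230714398625, 0.09061937230664115])
29.2333
```

View pics/t1.png

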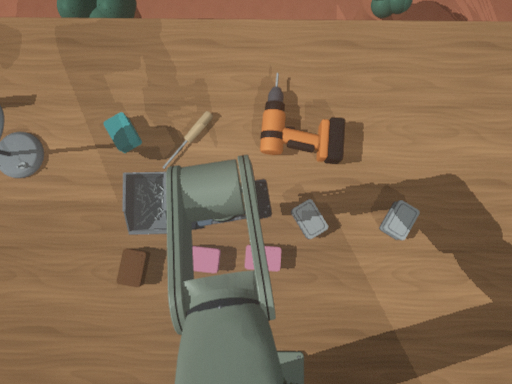

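The three tins weigh about 0.64, 0.29 and 0.25 kg, so the heaviest is the tin at (0.446, -0.359). The top view shows it standing at (400,220) and the middle tin at (311,219). The bin, drill and screwdriver haven't moved, and the arm covers the left tin.

```bash
python3 - <<'E'
from h import *
p=np.array([.4462,-.3589]); b=np.array([.481,.3055])
arm.reach([*p,.17],down(-.53))
grasp(p,-.53); print(arm.get_state()["gripper_width"]*91)
arm.move_straight([*p,.24],vel=.15)
arm.reach([*b,.24],down(0)); arm.move_straight([*b,.173],vel=.08); arm.wait(.5)
s=arm.get_state(); print(s["time_s"],s["eef_pos"],s["q"],s["gripper_width"]*91,s["finger_force"],s["force"])
cv2.imwrite("pics/f.png",optics.snapshot("scene"))
E
```

```text
60.0770668584639
38.9083 [0.48102607 0.30552719 0.17310248] [5.45682464e-01 3.39964204e-01 1.64119003e+00 1.03790990e-05
 1.16022094e+00 2.11644013e+00] 60.153235661534545 29.82643112540245 [-0.1840285  -0.25345668 -5.7927707 ]
```

View pics/f.png

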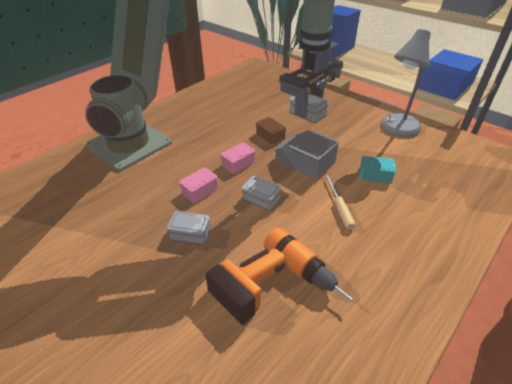

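The scene view shows the tin held level at (309,107), above the bin at (310,153). The other two tins stand at (261,193) and (189,227), and nothing else has moved.

```bash
python3 -c "
from plant import finish_job
print(finish_job())"
```

```text
the job is handed in; nothing more can be done
None
```

I hefted all three tins (about 0.64, 0.29 and 0.25 kg), set each back where it stood, and handed the job in at about 39 s with the heaviest held level, its underside about 9 cm above the rim over the middle of the bin.

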